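Line up the kitchen canisters by height

TASK

Stand the four storage canisters on the row of cork coasters in order of height, one on each coaster: the tallest on the coaster next to the black knife block, stepping down to the shortest on the coaster next to the vase. Each canister must stand upright and well centred, its whole base on the cork; lift and set them down gently without dropping or tipping any, and leave the knife block and the vase standing where they are.

Things in the scene. Friction and masses are not known exactly. Their poses are not given: they have to be found in the camera images.
- canister_sage: sage-green round storage canister, loose, upright on the worktop. 142 mm tall in all: body 60 mm diameter, 112 mm tall; fixed flat lid 56 mm diameter, 6 mm thick; dark wooden upright cylindrical knob 26 mm diameter, 24 mm tall, to lift it by from above. 0.15 to 0.45 kg. Origin: centre of the underside, z up. The tallest of the four
- canister_cream: cream round storage canister, loose, upright on the worktop. 122 mm tall in all: body 60 mm diameter, 92 mm tall; fixed flat lid 56 mm diameter, 6 mm thick; dark wooden upright cylindrical knob 26 mm diameter, 24 mm tall, to lift it by from above. 0.15 to 0.45 kg. Origin: centre of the underside, z up. The second tallest
- canister_navy: navy-blue round storage canister, loose, upright on the worktop. 102 mm tall in all: body 60 mm diameter, 72 mm tall; fixed flat lid 56 mm diameter, 6 mm thick; dark wooden upright cylindrical knob 26 mm diameter, 24 mm tall, to lift it by from above. 0.15 to 0.45 kg. Origin: centre of the underside, z up. The third tallest
- canister_red: dark red round storage canister, loose, upright on the worktop. 82 mm tall in all: body 60 mm diameter, 52 mm tall; fixed flat lid 56 mm diameter, 6 mm thick; dark wooden upright cylindrical knob 26 mm diameter, 24 mm tall, to lift it by from above. 0.15 to 0.45 kg. Origin: centre of the underside, z up. The shortest
- coaster_a: round cork coaster, 84 mm diameter, 4 mm thick, fixed on a white runner (110 x 420 x 12 mm): the outermost one at the robot's left (+y) of four equal coasters in a straight row, 100 mm apart. Origin: centre of its underside, 12 mm above the worktop; its upper face is 16 mm above the worktop. y axis along the row towards coaster_a, z up
- coaster_b: round cork coaster, 84 mm diameter, 4 mm thick, fixed on a white runner (110 x 420 x 12 mm): second from the robot's left of four equal coasters in a straight row, 100 mm apart. Origin: centre of its underside, 12 mm above the worktop; its upper face is 16 mm above the worktop. y axis along the row towards coaster_a, z up
- coaster_c: round cork coaster, 84 mm diameter, 4 mm thick, fixed on a white runner (110 x 420 x 12 mm): second from the robot's right of four equal coasters in a straight row, 100 mm apart. Origin: centre of its underside, 12 mm above the worktop; its upper face is 16 mm above the worktop. y axis along the row towards coaster_a, z up
- coaster_d: round cork coaster, 84 mm diameter, 4 mm thick, fixed on a white runner (110 x 420 x 12 mm): the outermost one at the robot's right (-y) of four equal coasters in a straight row, 100 mm apart. Origin: centre of its underside, 12 mm above the worktop; its upper face is 16 mm above the worktop. y axis along the row towards coaster_a, z up
- knife_block: black knife block with six dark knife handles upright in its top, 90 x 75 mm and 140 mm tall, up to 210 mm with the handles; heavy, stands loose on the worktop beyond one end of the row of coasters (which end varies), about 150 mm from the last coaster's centre. Origin: centre of its underside, z up
- vase: round terracotta vase, 90 mm diameter and 102 mm tall, with a sprig of green leaves up to about 165 mm; stands loose on the worktop beyond the other end of the row, about 150 mm from the last coaster's centre. Origin: centre of its underside, z up

How it is judged:
At the end, for the whole second after the job is handed in: From the knife block to the vase: sage, cream, navy, red canister, each within 13 mm of its coaster's centre, standing on it (underside 12 to 21 mm up), upright within 0.08 rad, at rest; knife block and vase upright within 0.1 rad and moved less than 20 mm (((horizontal distance between knife_block and coaster_a below 0.27 m and horizontal distance between canister_sage and coaster_a below 0.013 m and horizontal distance between canister_cream and coaster_b below 0.013 m and horizontal distance between canister_navy and coaster_c below 0.013 m and horizontal distance between canister_red and coaster_d below 0.013 m) or (horizontal distance between knife_block and coaster_d below 0.27 m and horizontal distance between canister_sage and coaster_d below 0.013 m and horizontal distance between canister_cream and coaster_c below 0.013 m and horizontal distance between canister_navy and coaster_b below 0.013 m and horizontal distance between canister_red and coaster_a below 0.013 m)) and height (world z) of canister_sage between 0.012 and 0.021 m and angle between each of canister_sage, canister_cream, canister_navy, canister_red's own z axis and vertical below 0.08 rad and linear speed of each of canister_sage, canister_cream, canister_navy, canister_red below 0.02 m/s and angular speed of each of canister_sage, canister_cream, canister_navy, canister_red below 0.2 rad/s and height (world z) of canister_cream between 0.012 and 0.021 m and height (world z) of canister_navy between 0.012 and 0.021 m and height (world z) of canister_red between 0.012 and 0.021 m and distance of each of knife_block, vase from where it was at the start of the episode below 0.02 m and angle between each of knife_block, vase's own z axis and vertical below 0.1 rad); the robot touches nothing.
It fails at once if the knife block or the vase is pushed more than 20 mm or tipped (distance of any of knife_block, vase from where it was at the start of the episode above 0.02 m or angle between any of knife_block, vase's own z axis and vertical above 0.2 rad).
It fails at once if a canister is tipped over (more than about 35 degrees) (angle between any of canister_sage, canister_cream, canister_navy, canister_red's own z axis and vertical above 0.6 rad).
It fails at once if a canister is let go in the air (more than about 25 mm above its coaster) instead of being set down ((height (world z) of canister_sage above 0.042 m and contact force between canister_sage and the fingers below 0.02 N and contact force between canister_sage and the arm below 0.02 N and contact force between canister_sage and anything else below 0.02 N) or (height (world z) of canister_cream above 0.042 m and contact force between canister_cream and the fingers below 0.02 N and contact force between canister_cream and the arm below 0.02 N and contact force between canister_cream and anything else below 0.02 N) or (height (world z) of canister_navy above 0.042 m and contact force between canister_navy and the fingers below 0.02 N and contact force between canister_navy and the arm below 0.02 N and contact force between canister_navy and anything else below 0.02 N) or (height (world z) of canister_red above 0.042 m and contact force between canister_red and the fingers below 0.02 N and contact force between canister_red and the arm below 0.02 N and contact force between canister_red and anything else below 0.02 N)).
It also fails if it takes over 109 s, if anything falls off the work surface, if the arm or the gripper's body presses on something with over 40 N, if the wrist force passes 120 N, or if a joint passes its speed limit or range.

ROBOT

A 7-joint arm with a two-finger parallel gripper is mounted at the origin on the work surface. World frame = base frame: x ahead of the robot, y to its left, z up, the work surface at z = 0. Lengths are in m, angles in rad, forces in N, time in s.
With the tool pointing down it reaches from about 0.425 to 0.8 m from the base axis. Payload 8.3 kg.
Tool frame: the origin (TCP) lies where the fingers leave the gripper's body, on its centre line; the fingertips stand 73 mm ahead of it and the grasp point (between the pads) lies 54 mm ahead of it; z points along the fingers, y is the line along which they close (so a half turn about z gives the same grasp; the last joint's range is limited). The gripper opens to 85 mm and grips with 20 to 120 N. Pads are 22 mm wide; open, the fingers measure 114 mm over their backs; the gripper's body (76 mm by 85 mm) begins 54 mm behind the grasp point. The pads swing forward as they close: fully open they stand 13 mm farther back than shut.
Start: joints at [1.142, 0.383, 0.016, 1.37, -0.006, 1.388, -0.046], TCP at [0.224, -0.584, 0.304] pointing down, gripper open.
Joint ranges: [-2.95, 2.95], [-0.25, 2.06], [-1.52, 1.56], [0.18, 2.33], [-1.44, 4.58], [0.02, 2.06], [-3.01, 3.01]. Speed limits (rad/s): [2.39, 2.39, 3.01, 3.01, 3.14, 3.14, 3.14].

INTERFACE

Orientations are given as [roll, pitch, yaw] about the fixed x, y, z axes, in that order (R = Rz(yaw) Ry(pitch) Rx(roll)).
In Python, from workcell import ctrl gives the robot as it stands.
- The arm moves only by the tool servo_tool, never from a script. Its argument "moves" is a list of rows, each a list of 7 numbers: the turn, a rotation vector about the world's x, y, z in degrees, then the shift along the world's x, y, z in m, then the opening, from 0 (shut) to 1 (fully open). A call has 1 to 10 rows; each row shifts and turns the commanded pose from where the row before left it; what a row does not reach is not made up. A row lasts 1/8 s, in which the tool goes at most 62.5 mm and 10.7 degrees, less where a joint would pass 70% of its speed; a pose out of reach is approached as far as the arm can. A call is refused whole if a number of a shift passes 0.0625 or a number of a turn 10.7, either way. A call with a gripper value outside its range is refused whole. The fingers move at their own pace and stop on an object; "squeeze" is the grip in N (left out, the last holds). Time passes only in rows, so rows that do not move let the fingers close. It gives the time, the measured TCP pose, the force, the opening and the grip force at its end, in the units of the state.
- ctrl.state(): the state, without advancing time (a new reading comes with each control period).
- ctrl.read_camera(name): name is "scene" or "top" or "wrist"; returns the picture (420x560x3 uint8, red, green, blue); there is no depth.
- ctrl.calibration(name): a dict with "intrinsics" (3x3 intrinsics, pixels), "pose" (4x4, takes a point from camera to world coordinates). Camera axes: x right, y down, z forward; pixel columns grow to the right and rows downward; lengths in m; the calibration is good to about 2 mm. A picture is of the moment at which its call begins: read the wrist's pose just before it. calibration takes no time and is no camera call; for the wrist camera it gives the pose at the moment of the call.
- ctrl.finish_job(): hands the job in; it is judged then, once.
Trained networks look in the newest picture that a camera, given by its name, has taken for a name from the list of things; names that differ only in an ending like _2 or _b are one class to them, and where a whole thing is asked for, a point or a joint stands for the part that bears it (a point fixed in the world has none). Each returns a list of dicts, best first, with "conf" (0 to 1); they miss things now and then, are a little off and sometimes report something else, mostly with a low value. They report only what shows in the picture. A call takes as long as a camera call.
- ctrl.masks_of(target, camera): "pixels" (420x560 bool, what is visible of it).
- ctrl.mark_of(target, camera): "location" ([x, y, z] in m, in the coordinates of the camera as it stood for that picture, good to about 4 mm: a listed point, or the origin of a listed thing).
The state is a dict: "time_s": time; "q": joint angles; "qd": joint speeds; "joint_torque": joint torques, N m; "ee_pos": TCP position; "tcp_rot": TCP orientation; "contact_force": force on the tool from outside, world axes, zero at the start; "moment": the same for the moment, N m; "opening": finger opening in m; "grip_force": force on a finger pad.
Only numpy, scipy, OpenCV 4.12 (cv2) and the standard library are available. Lean on these libraries where they do the work, as an engineer would, in place of code of your own. Each camera call takes 0.05 s, during which the arm holds its last target. There are 200 camera calls.

## Working session

There is one attempt and no reset: what is moved stays moved. The work goes in short steps, Python scripts to look and compute and a tool call to move; the robot and the scene stay as the last step left them, time stands still between calls to the robot, and variables do not carry over. Pictures are saved under pics/ and viewed, at most 14 in all, crops included, and the job is handed in when it is done.

Besides the shell and the picture viewer there is one more tool, called after ">>>" as name(argument=value, ...) on one line, values as JSON. servo_tool: Moves the arm, as the interface text tells. Its arguments: {"type":"object","properties":{"moves":{"type":"array"},"squeeze":{"type":"number"}},"required":["moves"]}

```bash
mkdir -p pics
cat > h.py <<'E'
import numpy as np, cv2
from workcell import ctrl
def look(cam,fn=None):
    im=ctrl.read_camera(cam)
    if fn: cv2.imwrite('pics/'+fn,im[:,:,::-1])
    return im
def mark(t,cam):
    P=ctrl.calibration(cam)['pose']
    return [(round(d['conf'],2),np.round((P@np.r_[d['location'],1])[:3],4).tolist()) for d in ctrl.mark_of(t,cam)]
E
python3 - <<'E'
from h import *
s=ctrl.state(); print({k:np.round(v,3).tolist() for k,v in s.items()})
for c in ['top','scene']:
    look(c,c+'0.png')
    for t in ['canister_sage','canister_cream','canister_navy','canister_red','coaster_a','knife_block','vase']: print(c,t,mark(t,c))
E
```

```text
{'time_s': 0.0, 'q': [1.142, 0.384, 0.016, 1.371, -0.006, 1.388, -0.046], 'qd': [0.001, -0.001, -0.0, 0.0, 0.0, 0.0, -0.001], 'joint_torque': [0.0, -62.76, 0.844, -37.182, 0.017, 0.014, 0.0], 'ee_pos': [0.223, -0.583, 0.303], 'tcp_rot': [-3.14, 0.0, 0.366], 'contact_force': [0.273, -0.185, 0.087], 'moment': [-0.006, -0.016, 0.003], 'grip_force': 0.0, 'opening': 0.085}
top canister_sage [(0.96, [0.4557, 0.2325, 0.0002])]
top canister_cream [(0.87, [0.4505, -0.0605, 0.0005])]
top canister_navy [(0.91, [0.4689, 0.073, -0.0005])]
top canister_red [(0.92, [0.436, -0.2212, 0.0027])]
top coaster_a [(0.93, [0.6355, -0.0224, 0.0118]), (0.62, [0.6329, -0.1228, 0.0083]), (0.59, [0.6313, 0.1829, 0.0137]), (0.56, [0.6304, 0.0801, 0.0171])]
top knife_block [(0.61, [0.6931, -0.2607, -0.0014])]
top vase [(0.95, [0.6892, 0.31, -0.0003])]
scene canister_sage [(0.58, [0.456, 0.2309, -0.0008])]
scene canister_cream [(0.63, [0.4492, -0.0613, 0.0032])]
scene canister_navy [(0.91, [0.4692, 0.0741, 0.0028])]
scene canister_red [(0.63, [0.4358, -0.2215, 0.0002])]
scene coaster_a [(0.94, [0.6264, 0.1792, 0.0078]), (0.77, [0.6386, -0.125, 0.0116]), (0.75, [0.6315, 0.0754, 0.0111]), (0.73, [0.6292, -0.0266, 0.0107])]
scene knife_block [(0.84, [0.6903, -0.2624, 0.0039])]
scene vase [(0.95, [0.6895, 0.3109, 0.0026])]
```

View pics/top0.png

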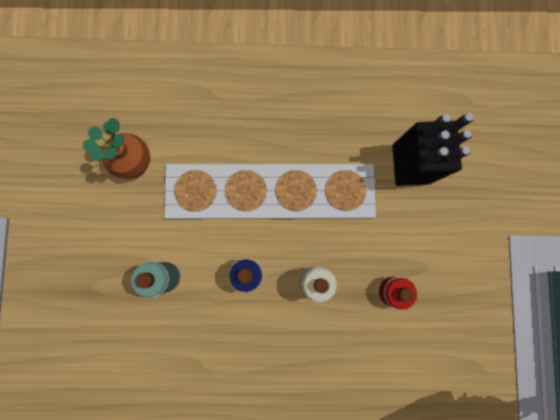

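View pics/scene0.png

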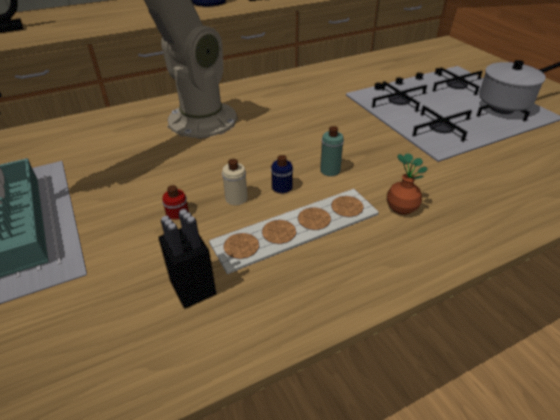

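Run:
```python
from h import *
# refine: coaster mask contours in top -> plane z=.016 ; line fit
def ray(cam,uv,z):
    C=ctrl.calibration(cam);P=C['pose'];d=P[:3,:3]@np.linalg.solve(C['intrinsics'],[*uv,1]);o=P[:3,3]
    return o+d*(z-o[2])/d[2]
for c in ['top','scene']:
    look(c)
    for d in ctrl.masks_of('coaster_a',c):
        m=d['pixels'].astype(np.uint8); k=max(cv2.findContours(m,0,1)[0],key=cv2.contourArea).reshape(-1,2)
        w=np.array([ray(c,p,.016)[:2] for p in k],np.float32)
        print(c,round(d['conf'],2),len(k),cv2.minEnclosingCircle(w), cv2.fitEllipse(w)[:2])
    print(ctrl.calibration(c)['pose'].round(3).tolist())
print(ctrl.calibration('top')['intrinsics'])
```

```text
top 0.95 115 ((0.6320902705192566, -0.022459648549556732), 0.04267839714884758) ((0.6327406764030457, -0.022095350548624992), (0.08051932603120804, 0.0830472782254219))
top 0.94 119 ((0.627880334854126, 0.17699667811393738), 0.04278596490621567) ((0.6285134553909302, 0.17715269327163696), (0.08182939887046814, 0.08298201113939285))
top 0.79 118 ((0.6330428123474121, 0.07710655778646469), 0.04313135892152786) ((0.631933867931366, 0.07759219408035278), (0.08039309829473495, 0.08376751095056534))
top 0.69 114 ((0.6354143023490906, -0.12242679297924042), 0.0418340265750885) ((0.6354529857635498, -0.12244284152984619), (0.08075137436389923, 0.08210484683513641))
[[0.013, -0.993, 0.116, 0.495], [-0.999, -0.017, -0.032, 0.036], [0.034, -0.116, -0.993, 0.809], [0.0, 0.0, 0.0, 1.0]]
scene 0.82 74 ((0.6306670308113098, 0.17690511047840118), 0.041882239282131195) ((0.6309481263160706, 0.17615360021591187), (0.0778576135635376, 0.08089354634284973))
scene 0.8 86 ((0.6370633840560913, -0.1238037720322609), 0.0426771305501461) ((0.6368545889854431, -0.12347401678562164), (0.08040627837181091, 0.08269189298152924))
scene 0.71 80 ((0.6327382922172546, 0.07519526779651642), 0.04324876517057419) ((0.6335248351097107, 0.07535810768604279), (0.08120223879814148, 0.08303771167993546))
scene 0.57 82 ((0.632259726524353, -0.025446783751249313), 0.04299234226346016) ((0.6327193379402161, -0.02425527013838291), (0.07813259214162827, 0.08312297612428665))
[[0.457, 0.585, -0.671, 1.311], [0.89, -0.302, 0.342, -0.355], [-0.003, -0.753, -0.658, 0.732], [0.0, 0.0, 0.0, 1.0]]
[[403.63532356   0.         279.1563248 ]
 [  0.         403.63532356 212.29910847]
 [  0.           0.           1.        ]]
```

The top view shows the coasters at (195,190), (246,190), (296,190) and (346,190), with the vase at (126,155) and the knife block at (428,152). So the knife block is on the -y side, and the order is sage→d, cream→c, navy→b, red→a. The scene view agrees. I'll start with red.

>>> servo_tool(moves=[[0, 0, 6.9, 0.0213, 0.0362, 0, 1], [0, 0, 6.9, 0.0213, 0.0362, 0, 1], [0, 0, 6.9, 0.0213, 0.0362, 0, 1], [0, 0, 6.9, 0.0213, 0.0362, 0, 1], [0, 0, 6.9, 0.0213, 0.0362, 0, 1], [0, 0, 6.9, 0.0213, 0.0362, 0, 1], [0, 0, 6.9, 0.0213, 0.0362, 0, 1], [0, 0, 6.9, 0.0213, 0.0362, 0, 1], [0, 0, 6.9, 0.0213, 0.0362, 0, 1], [0, 0, 6.9, 0.0213, 0.0362, 0, 1]], squeeze=40)

```text
time_s: 2.25
ee_pos: [0.4371, -0.2204, 0.3041]
tcp_rot: [3.141, 0.0, 1.574]
contact_force: [0.9, 0.0, 0.6]
opening: 0.0852
grip_force: 0.0
```

>>> servo_tool(moves=[[0, 0, 0, 0, 0, 0, 1], [0, 0, 0, 0, 0, 0, 1]])

```text
time_s: 2.5
ee_pos: [0.4363, -0.2221, 0.3039]
tcp_rot: [-3.141, 0.0, 1.569]
contact_force: [-0.2, 0.4, 0.3]
opening: 0.0852
grip_force: 0.0
```

Run:
```python
from h import *
look('wrist','w0.png')
print(mark('canister_red','wrist'),mark('canister_cream','wrist'))
print(ctrl.calibration('wrist')['pose'].round(3).tolist())
```

```text
[(0.92, [0.4367, -0.2171, 0.0021])] [(0.67, [0.451, -0.0647, 0.0038])]
[[1.0, -0.002, -0.0, 0.435], [-0.002, -0.952, -0.306, -0.144], [0.001, 0.306, -0.952, 0.376], [0.0, 0.0, 0.0, 1.0]]
```

View pics/w0.png

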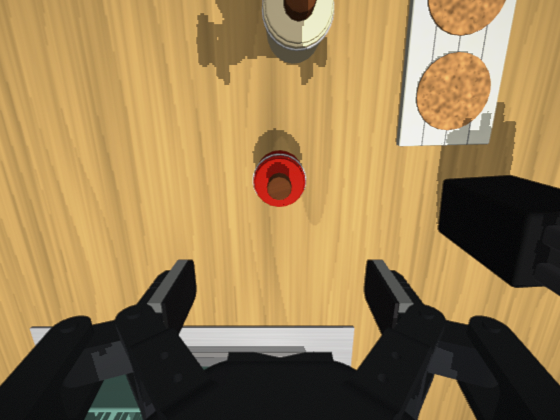

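In the wrist view the red knob's top is at (279,187), between the fingers in x. Cream is at (298,10) and coaster d at (454,90).

```bash
cat >> h.py <<'E'
def ray(cam,uv,z):
    C=ctrl.calibration(cam);P=C['pose'];d=P[:3,:3]@np.linalg.solve(C['intrinsics'],[*uv,1]);o=P[:3,3]
    return o+d*(z-o[2])/d[2]
def tri(obs):
    A=[];b=[]
    for cam,uv in obs:
        C=ctrl.calibration(cam);P=C['pose'];d=P[:3,:3]@np.linalg.solve(C['intrinsics'],[*uv,1]);d/=np.linalg.norm(d)
        M=np.eye(3)-np.outer(d,d);A.append(M);b.append(M@P[:3,3])
    return np.linalg.lstsq(np.vstack(A),np.hstack(b),rcond=None)[0].round(4)
def knob(cam,t,H,conf=False):
    """centre of the (dark brown) knob top: blob near the expected pixel"""
E
python3 - <<'E'
from h import *
print('red tri',tri([('wrist',(279,187)),('top',(405,295))]),'wrist@.082',ray('wrist',(279,187),.082),'top',ray('top',(405,295),.082))
for n,uv,z in [('sage',(143,281),.142),('navy',(245,276),.102),('cream',(321,286),.122)]: print(n,ray('top',uv,z).round(4))
print('coasterd',tri([('wrist',(454,90)),('top',(346,190))]))
for n,a,b in [('sage',(143,281),(333,131)),('navy',(245,276),(282,159)),('cream',(321,286),(234,163)),('cd',(346,190),(241,245)),('ca',(195,190),(347,206))]: print(n,tri([('top',a),('scene',b)]))
E
```

```text
red tri [ 0.4333 -0.2243  0.0561] wrist@.082 [ 0.43396382 -0.21825665  0.082     ] top [ 0.4349223  -0.21481364  0.082     ]
sage [0.4578 0.2326 0.142 ]
navy [0.466  0.0706 0.102 ]
cream [ 0.4517 -0.0584  0.122 ]
coasterd [ 0.6339 -0.1216  0.0194]
sage [0.4565 0.2348 0.1301]
navy [0.4659 0.0715 0.0946]
cream [ 0.4518 -0.0582  0.1145]
cd [ 0.6353 -0.1228  0.0154]
ca [0.6296 0.1775 0.014 ]
```

>>> servo_tool(moves=[[0, 0, 0, 0, 0.002, -0.03, 1], [0, 0, 0, 0, 0, -0.04, 1], [0, 0, 0, 0, 0, -0.04, 1], [0, 0, 0, 0, 0, -0.03, 1], [0, 0, 0, 0, 0, -0.015, 1], [0, 0, 0, 0, 0, -0.011, 1], [0, 0, 0, 0, 0, 0, 1], [0, 0, 0, 0, 0, 0, 1]])

```text
time_s: 3.65
ee_pos: [0.4372, -0.2199, 0.1389]
tcp_rot: [3.14, 0.001, 1.57]
contact_force: [-0.2, -0.8, 0.7]
opening: 0.0853
grip_force: 0.0
```

Run:
```python
from h import *
look('wrist','w1.png')
```

```text
(no output)
```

View pics/w1.png

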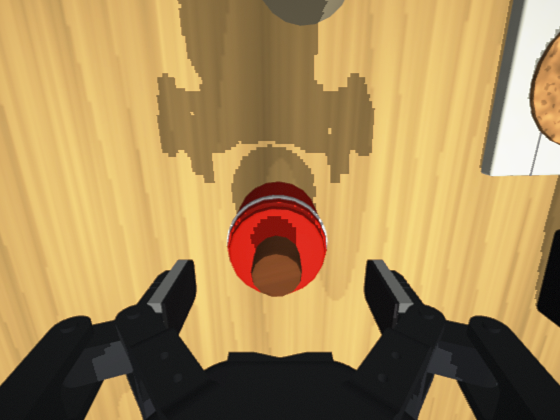

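The knob's top is at (277,275), between the fingertips at (180,270) and (380,270). The alignment looks good, so I'll close.

>>> servo_tool(moves=[[0, 0, 0, 0, 0, -0.001, 0], [0, 0, 0, 0, 0, 0, 0], [0, 0, 0, 0, 0, 0, 0], [0, 0, 0, 0, 0, 0, 0], [0, 0, 0, 0, 0, 0, 0], [0, 0, 0, 0, 0, 0, 0]])

```text
time_s: 4.45
ee_pos: [0.4365, -0.2197, 0.137]
tcp_rot: [-3.141, 0.0, 1.57]
contact_force: [-2.8, 1.0, 5.2]
opening: 0.0245
grip_force: 39.3
```

Run:
```python
from h import *
print(ctrl.state()['opening'],ctrl.state()['contact_force'],ctrl.state()['ee_pos'])
look('wrist','w2.png'); print(mark('canister_red','wrist'))
```

```text
0.024503117911407354 [-2.82504887  0.98852986  5.21128114] [ 0.43653964 -0.21970008  0.13703694]
[(0.96, [0.4384, -0.2206, 0.0033])]
```

View pics/w2.png

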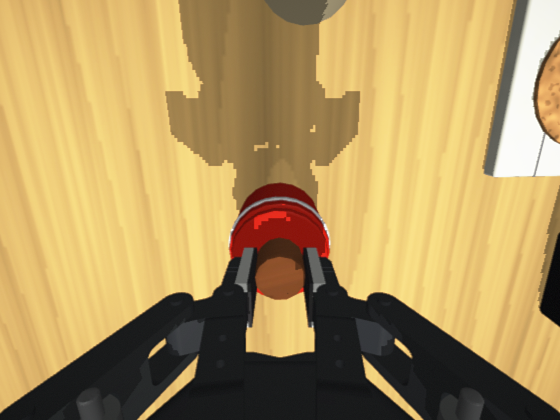

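The knob is gripped centrally at (280,272). Now lift and carry it to coaster a.

>>> servo_tool(moves=[[0, 0, 0, 0, 0, 0.01, 0], [0, 0, 0, 0, 0, 0.025, 0], [0, 0, 0, 0, 0, 0.04, 0], [0, 0, 0, 0, 0, 0.04, 0], [0, 0, 0, 0, 0, 0.03, 0], [0, 0, 0, 0.005, 0.01, 0.01, 0], [0, 0, 0, 0.012, 0.02, 0, 0], [0, 0, 0, 0.015, 0.03, 0, 0], [0, 0, 0, 0.018, 0.036, 0, 0], [0, 0, 0, 0.018, 0.036, 0, 0]])

```text
time_s: 5.8
ee_pos: [0.5047, -0.0855, 0.2907]
tcp_rot: [-3.14, -0.001, 1.571]
contact_force: [-0.2, 0.0, -3.0]
opening: 0.0244
grip_force: 39.6
```

>>> servo_tool(moves=[[0, 0, 0, 0.018, 0.036, 0, 0], [0, 0, 0, 0.018, 0.036, 0, 0], [0, 0, 0, 0.018, 0.036, 0, 0], [0, 0, 0, 0.018, 0.036, 0, 0], [0, 0, 0, 0.018, 0.036, 0, 0], [0, 0, 0, 0.018, 0.036, 0, 0], [0, 0, 0, 0.012, 0.03, 0, 0], [0, 0, 0, 0.006, 0.018, 0, 0], [0, 0, 0, 0, 0, 0, 0], [0, 0, 0, 0, 0, 0, 0]])

```text
time_s: 7.05
ee_pos: [0.6306, 0.1751, 0.2916]
tcp_rot: [-3.141, 0.001, 1.569]
contact_force: [0.4, 0.1, -2.7]
opening: 0.0241
grip_force: 39.6
```

Run:
```python
from h import *
print(ctrl.state()['contact_force'],ctrl.state()['ee_pos'],ctrl.state()['opening'])
look('wrist'); print(mark('canister_red','wrist'),mark('coaster_a','wrist'))
look('top'); print(mark('canister_red','top'))
```

```text
[ 0.41360326  0.08594474 -2.68211464] [0.63056185 0.17506448 0.29156819] 0.024072502067768644
[(0.79, [0.6312, 0.1787, 0.1569])] [(0.95, [0.6346, -0.0197, 0.0141]), (0.78, [0.6261, 0.1736, 0.0144]), (0.58, [0.637, -0.1238, 0.0121])]
[]
```

>>> servo_tool(moves=[[0, 0, 0, 0, 0, -0.02, 0], [0, 0, 0, 0, 0.001, -0.035, 0], [0, 0, 0, 0, 0, -0.035, 0], [0, 0, 0, 0, 0, -0.025, 0], [0, 0, 0, 0, 0, -0.012, 0], [0, 0, 0, 0, 0, -0.005, 0], [0, 0, 0, 0, 0, -0.003, 0], [0, 0, 0, 0, 0, 0, 0]])

```text
time_s: 8.3
ee_pos: [0.6309, 0.1775, 0.1576]
tcp_rot: [3.141, -0.0, 1.57]
contact_force: [0.1, 0.4, -3.1]
opening: 0.0243
grip_force: 39.7
```

>>> servo_tool(moves=[[0, 0, 0, 0, 0, -0.002, 0], [0, 0, 0, 0, 0, -0.001, 0], [0, 0, 0, 0, 0, 0, 0]])

```text
time_s: 8.68
ee_pos: [0.6306, 0.1774, 0.1539]
tcp_rot: [-3.142, -0.0, 1.57]
contact_force: [0.0, -0.9, -1.6]
opening: 0.0243
grip_force: 39.7
```

>>> servo_tool(moves=[[0, 0, 0, 0, 0, -0.001, 0], [0, 0, 0, 0, 0, 0, 0]])

```text
time_s: 8.93
ee_pos: [0.6307, 0.1775, 0.1532]
tcp_rot: [3.141, -0.0, 1.57]
contact_force: [-0.9, 0.2, 1.3]
opening: 0.0243
grip_force: 39.9
```

Red is in contact with the coaster, so release and rise.

>>> servo_tool(moves=[[0, 0, 0, 0, 0, 0, 0.5], [0, 0, 0, 0, 0, 0, 1], [0, 0, 0, 0, 0, 0, 1], [0, 0, 0, 0, 0, 0, 1], [0, 0, 0, 0, 0, 0.01, 1], [0, 0, 0, 0, 0, 0.03, 1], [0, 0, 0, 0, 0, 0.05, 1], [0, 0, 0, 0, 0, 0.05, 1], [0, 0, 0, -0.01, -0.02, 0.03, 1], [0, 0, 0, -0.03, -0.04, 0, 1]])

```text
time_s: 10.18
ee_pos: [0.5912, 0.1192, 0.3266]
tcp_rot: [3.136, -0.003, 1.573]
contact_force: [0.9, -0.4, 0.1]
opening: 0.0854
grip_force: 0.0
```

>>> servo_tool(moves=[[0, 0, 0, -0.03, -0.04, 0, 1], [0, 0, 0, -0.03, -0.04, 0, 1], [0, 0, 0, -0.03, -0.04, 0, 1], [0, 0, 0, -0.03, -0.04, 0, 1], [0, 0, 0, -0.02, -0.018, 0, 1], [0, 0, 0, 0, 0, 0, 1], [0, 0, 0, 0, 0, 0, 1]])

```text
time_s: 11.05
ee_pos: [0.4511, -0.0598, 0.3235]
tcp_rot: [3.14, 0.0, 1.571]
contact_force: [-0.1, -0.1, -0.9]
opening: 0.0853
grip_force: 0.0
```

Run:
```python
from h import *
print(ctrl.state()['ee_pos'])
im=look('wrist','w3.png'); print(mark('canister_cream','wrist'))
print(ray('wrist',(280,187),.122))
look('top','t1.png'); print(mark('canister_red','top'),mark('canister_cream','top'),mark('coaster_a','top'))
look('scene'); print(mark('canister_red','scene'),mark('canister_cream','scene'))
```

```text
[ 0.45105068 -0.05977715  0.32354204]
[]
[ 0.45033202 -0.0494902   0.122     ]
[(0.74, [0.6282, 0.1751, 0.0172])] [(0.75, [0.4529, -0.0569, 0.0037])] [(0.91, [0.6316, -0.1246, 0.0111]), (0.9, [0.6293, 0.184, 0.0098]), (0.62, [0.6383, -0.0243, 0.0118]), (0.54, [0.691, 0.3095, -0.0012]), (0.27, [0.6971, -0.2609, -0.0004])]
[(0.58, [0.6296, 0.1784, 0.0175])] [(0.69, [0.4526, -0.0637, -0.0016])]
```

View pics/w3.png

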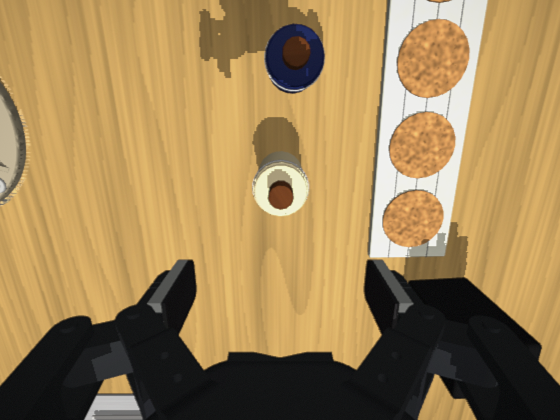

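Red sits on coaster a. Cream's knob top is at (281,200), which puts it within about 2 mm of the tool axis. Now grasp cream.

>>> servo_tool(moves=[[0, 0, 0, 0.001, 0.001, -0.03, 1], [0, 0, 0, 0, 0, -0.04, 1], [0, 0, 0, 0, 0, -0.04, 1], [0, 0, 0, 0, 0, -0.02, 1], [0, 0, 0, 0, 0, -0.01, 1], [0, 0, 0, 0, 0, -0.007, 1], [0, 0, 0, 0, 0, 0, 1], [0, 0, 0, 0, 0, 0, 1]])

```text
time_s: 12.5
ee_pos: [0.4521, -0.0597, 0.1766]
tcp_rot: [3.14, 0.0, 1.57]
contact_force: [-0.9, -0.8, 0.3]
opening: 0.0856
grip_force: 0.0
```

>>> servo_tool(moves=[[0, 0, 0, 0, 0, 0, 0], [0, 0, 0, 0, 0, 0, 0], [0, 0, 0, 0, 0, 0, 0], [0, 0, 0, 0, 0, 0, 0], [0, 0, 0, 0, 0, 0, 0], [0, 0, 0, 0, 0, 0, 0]])

```text
time_s: 13.25
ee_pos: [0.4518, -0.0596, 0.1761]
tcp_rot: [3.141, 0.0, 1.57]
contact_force: [-0.5, 0.3, 3.6]
opening: 0.0242
grip_force: 39.4
```

>>> servo_tool(moves=[[0, 0, 0, 0, 0, 0.01, 0], [0, 0, 0, 0, 0, 0.03, 0], [0, 0, 0, 0, 0, 0.03, 0], [0, 0, 0, 0.01, 0.002, 0.01, 0], [0, 0, 0, 0.03, 0.006, 0, 0], [0, 0, 0, 0.04, 0.008, 0, 0], [0, 0, 0, 0.04, 0.008, 0, 0], [0, 0, 0, 0.035, 0.007, 0, 0], [0, 0, 0, 0.02, 0.004, 0, 0], [0, 0, 0, 0.006, 0.001, 0, 0]])

```text
time_s: 14.5
ee_pos: [0.6333, -0.0228, 0.2539]
tcp_rot: [-3.139, -0.001, 1.571]
contact_force: [-0.3, -0.8, -1.6]
opening: 0.0246
grip_force: 39.8
```

>>> servo_tool(moves=[[0, 0, 0, 0, 0, 0, 0], [0, 0, 0, 0, 0, 0, 0]])

```text
time_s: 14.75
ee_pos: [0.632, -0.024, 0.2558]
tcp_rot: [-3.141, 0.0, 1.57]
contact_force: [-1.4, 0.2, -3.4]
opening: 0.0243
grip_force: 39.8
```

Run:
```python
from h import *
print(ctrl.state()['contact_force'],ctrl.state()['ee_pos'],ctrl.state()['opening'])
look('wrist','w4.png'); print(mark('canister_cream','wrist'),mark('coaster_a','wrist'))
look('scene'); print(mark('canister_cream','scene'))
```

```text
[-1.39048637  0.18792318 -3.36127492] [ 0.63201821 -0.02395084  0.25576366] 0.024332936251244962
[(0.76, [0.6272, -0.0242, 0.0808])] [(0.84, [0.6325, -0.0234, 0.0164]), (0.69, [0.6294, 0.0755, 0.0147])]
[(0.66, [0.6328, -0.026, 0.0774])]
```

View pics/w4.png

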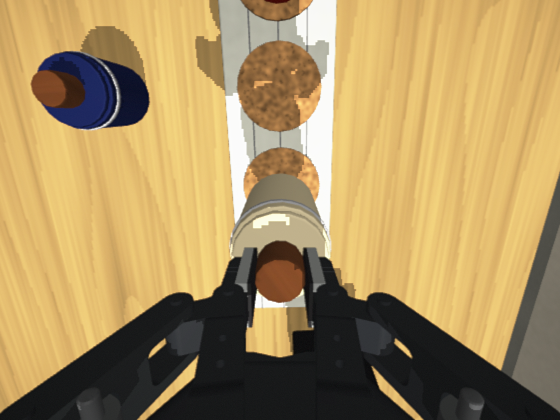

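Cream is held upright over coaster c, visible at (281,172), with the knob at (280,272) between the pads.

>>> servo_tool(moves=[[0, 0, 0, 0.001, 0, -0.015, 0], [0, 0, 0, 0, 0.001, -0.02, 0], [0, 0, 0, 0, 0, -0.013, 0], [0, 0, 0, 0, 0, -0.006, 0], [0, 0, 0, 0, 0, -0.004, 0], [0, 0, 0, 0, 0, 0, 0], [0, 0, 0, 0, 0, 0, 0]])

```text
time_s: 15.88
ee_pos: [0.6339, -0.0226, 0.1985]
tcp_rot: [3.141, -0.0, 1.57]
contact_force: [0.1, -0.1, -2.0]
opening: 0.0242
grip_force: 39.9
```

>>> servo_tool(moves=[[0, 0, 0, 0, 0, -0.002, 0], [0, 0, 0, 0, 0, -0.002, 0], [0, 0, 0, 0, 0, 0, 0]])

```text
time_s: 16.25
ee_pos: [0.6335, -0.0227, 0.1937]
tcp_rot: [-3.141, -0.0, 1.57]
contact_force: [-0.1, -0.4, -1.5]
opening: 0.0246
grip_force: 39.9
```

>>> servo_tool(moves=[[0, 0, 0, 0, 0, -0.001, 0], [0, 0, 0, 0, 0, -0.001, 0], [0, 0, 0, 0, 0, 0, 0]])

```text
time_s: 16.62
ee_pos: [0.6338, -0.0226, 0.1923]
tcp_rot: [3.141, 0.0, 1.57]
contact_force: [0.5, -0.0, 0.8]
opening: 0.0247
grip_force: 40.1
```

>>> servo_tool(moves=[[0, 0, 0, 0, 0, 0, 0.5], [0, 0, 0, 0, 0, 0, 1], [0, 0, 0, 0, 0, 0, 1], [0, 0, 0, 0, 0, 0, 1], [0, 0, 0, 0, 0, 0.01, 1], [0, 0, 0, 0, 0, 0.03, 1], [0, 0, 0, 0, 0, 0.04, 1], [0, 0, 0, 0, 0, 0.02, 1], [0, 0, 0, -0.02, 0.011, 0.008, 1], [0, 0, 0, -0.04, 0.023, 0, 1]])

```text
time_s: 17.88
ee_pos: [0.5741, 0.0109, 0.3012]
tcp_rot: [3.139, -0.0, 1.568]
contact_force: [-0.2, 0.6, 0.6]
opening: 0.0851
grip_force: 0.0
```

>>> servo_tool(moves=[[0, 0, 0, -0.04, 0.023, 0, 1], [0, 0, 0, -0.04, 0.023, 0, 1], [0, 0, 0, -0.02, 0.011, 0, 1], [0, 0, 0, -0.006, 0.004, 0, 1], [0, 0, 0, 0, 0, 0, 1], [0, 0, 0, 0, 0, 0, 1]])

```text
time_s: 18.62
ee_pos: [0.4684, 0.0717, 0.2999]
tcp_rot: [3.142, -0.0, 1.569]
contact_force: [0.0, 0.2, 0.6]
opening: 0.085
grip_force: 0.0
```

Run:
```python
from h import *
print(ctrl.state()['ee_pos'])
look('wrist'); print(mark('canister_navy','wrist'))
look('top'); print(mark('canister_navy','top'),mark('canister_cream','top'))
look('scene'); print(mark('canister_navy','scene'),mark('canister_cream','scene'))
```

```text
[0.46841298 0.07165741 0.29991114]
[(0.73, [0.466, 0.0738, 0.0035]), (0.52, [0.6264, 0.0784, 0.0172])]
[(0.26, [0.6283, 0.1765, 0.0172])] [(0.69, [0.6334, -0.0231, 0.0172]), (0.55, [0.6286, 0.1837, 0.0127])]
[(0.86, [0.4656, 0.0717, 0.0015]), (0.17, [0.6928, -0.2593, 0.0043])] [(0.76, [0.6327, -0.0264, 0.0179]), (0.38, [0.6263, 0.1756, 0.0113])]
```

>>> servo_tool(moves=[[0, 0, 0, -0.001, 0.001, -0.03, 1], [0, 0, 0, 0, 0, -0.04, 1], [0, 0, 0, 0, 0, -0.04, 1], [0, 0, 0, 0, 0, -0.02, 1], [0, 0, 0, 0, 0, -0.009, 1], [0, 0, 0, 0, 0, -0.005, 1], [0, 0, 0, 0, 0, 0, 1], [0, 0, 0, 0, 0, 0, 1]])

```text
time_s: 20.02
ee_pos: [0.4671, 0.0735, 0.1567]
tcp_rot: [3.14, -0.0, 1.57]
contact_force: [0.2, 0.3, -0.4]
opening: 0.0854
grip_force: 0.0
```

>>> servo_tool(moves=[[0, 0, 0, 0, 0, 0, 0], [0, 0, 0, 0, 0, 0, 0], [0, 0, 0, 0, 0, 0, 0], [0, 0, 0, 0, 0, 0, 0], [0, 0, 0, 0, 0, 0, 0], [0, 0, 0, 0, 0, 0, 0]])

```text
time_s: 20.78
ee_pos: [0.4666, 0.0734, 0.1561]
tcp_rot: [3.142, 0.0, 1.57]
contact_force: [-2.4, -0.3, 5.2]
opening: 0.0243
grip_force: 39.2
```

>>> servo_tool(moves=[[0, 0, 0, 0, 0, 0.01, 0], [0, 0, 0, 0, 0, 0.03, 0], [0, 0, 0, 0, 0, 0.025, 0], [0, 0, 0, 0.01, 0, 0.005, 0], [0, 0, 0, 0.03, 0.001, 0, 0], [0, 0, 0, 0.04, 0.001, 0, 0], [0, 0, 0, 0.04, 0.001, 0, 0], [0, 0, 0, 0.03, 0, 0, 0], [0, 0, 0, 0.0155, 0, 0, 0], [0, 0, 0, 0, 0, 0, 0]])

```text
time_s: 22.02
ee_pos: [0.6327, 0.076, 0.2237]
tcp_rot: [-3.139, -0.0, 1.569]
contact_force: [0.2, 0.3, -2.6]
opening: 0.0241
grip_force: 39.9
```

>>> servo_tool(moves=[[0, 0, 0, 0, 0, 0, 0], [0, 0, 0, 0, 0, 0, 0]])

```text
time_s: 22.28
ee_pos: [0.6315, 0.0764, 0.2258]
tcp_rot: [-3.141, 0.0, 1.57]
contact_force: [-0.8, -1.1, -2.5]
opening: 0.0246
grip_force: 39.9
```

Run:
```python
from h import *
print(ctrl.state()['ee_pos'])
look('wrist','w5.png'); print(mark('canister_navy','wrist'))
look('scene'); print(mark('canister_navy','scene'))
```

```text
[0.63153599 0.07639798 0.22575896]
[]
[(0.88, [0.633, 0.0746, 0.0698])]
```

View pics/w5.png

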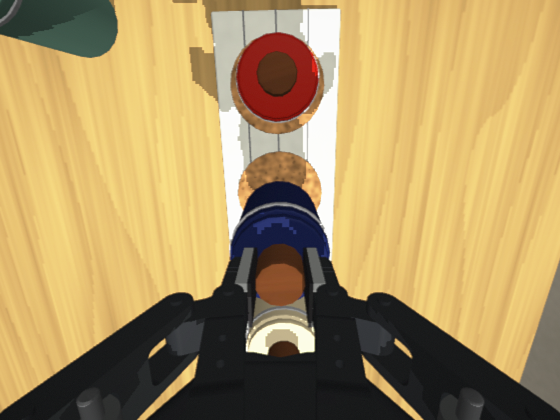

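Navy is held over coaster b (280,178), with its knob at (280,282). Red stands centred on a (278,75) and cream is behind at (282,345).

>>> servo_tool(moves=[[0, 0, 0, 0.0005, 0.001, -0.015, 0], [0, 0, 0, 0, 0, -0.018, 0], [0, 0, 0, 0, 0, -0.01, 0], [0, 0, 0, 0, 0, -0.004, 0], [0, 0, 0, 0, 0, -0.003, 0], [0, 0, 0, 0, 0, -0.002, 0], [0, 0, 0, 0, 0, -0.001, 0], [0, 0, 0, 0, 0, 0, 0]])

```text
time_s: 23.48
ee_pos: [0.6327, 0.0774, 0.1731]
tcp_rot: [3.141, -0.0, 1.57]
contact_force: [-0.8, -0.2, -2.4]
opening: 0.0242
grip_force: 39.9
```

>>> servo_tool(moves=[[0, 0, 0, 0, 0, -0.001, 0], [0, 0, 0, 0, 0, 0, 0]])

```text
time_s: 23.72
ee_pos: [0.6327, 0.0774, 0.1722]
tcp_rot: [3.141, -0.0, 1.57]
contact_force: [0.0, 0.3, -0.9]
opening: 0.0241
grip_force: 40.1
```

>>> servo_tool(moves=[[0, 0, 0, 0, 0, -0.001, 0], [0, 0, 0, 0, 0, 0, 0]])

```text
time_s: 23.98
ee_pos: [0.6328, 0.0775, 0.1722]
tcp_rot: [3.14, 0.0, 1.57]
contact_force: [-2.3, -0.3, 7.5]
opening: 0.0243
grip_force: 40.8
```

>>> servo_tool(moves=[[0, 0, 0, 0, 0, 0, 0.5], [0, 0, 0, 0, 0, 0, 1], [0, 0, 0, 0, 0, 0, 1], [0, 0, 0, 0, 0, 0, 1], [0, 0, 0, 0, 0, 0.01, 1], [0, 0, 0, 0, 0, 0.03, 1], [0, 0, 0, 0, 0, 0.05, 1], [0, 0, 0, 0, 0, 0.045, 1], [0, 0, 0, -0.02, 0.018, 0.013, 1], [0, 0, 0, -0.035, 0.031, 0, 1]])

```text
time_s: 25.22
ee_pos: [0.5783, 0.1259, 0.3211]
tcp_rot: [3.138, -0.001, 1.567]
contact_force: [0.3, 1.3, 0.4]
opening: 0.0854
grip_force: 0.0
```

>>> servo_tool(moves=[[0, 0, 0, -0.035, 0.031, 0, 1], [0, 0, 0, -0.035, 0.031, 0, 1], [0, 0, 0, -0.03, 0.026, 0, 1], [0, 0, 0, -0.0215, 0.018, 0, 1], [0, 0, 0, 0, 0, 0, 1], [0, 0, 0, 0, 0, 0, 1]])

```text
time_s: 25.98
ee_pos: [0.4567, 0.2318, 0.3194]
tcp_rot: [3.141, 0.0, 1.569]
contact_force: [0.6, -1.4, 0.1]
opening: 0.0852
grip_force: 0.0
```

Run:
```python
from h import *
print(ctrl.state()['ee_pos'])
look('wrist','w6.png'); print(mark('canister_sage','wrist'),mark('canister_sage','top'))
look('scene'); print(mark('canister_sage','scene'),mark('canister_navy','scene'))
look('top'); print(mark('canister_sage','top'),mark('canister_navy','top'))
```

```text
[0.45668161 0.23178955 0.31936139]
[(0.58, [0.4556, 0.2374, 0.0025])] [(0.6, [0.6336, -0.124, 0.0104])]
[(0.74, [0.458, 0.2291, -0.0027])] [(0.73, [0.6332, 0.0768, 0.015])]
[(0.69, [0.4585, 0.2323, 0.002]), (0.39, [0.6903, 0.3106, 0.0014])] [(0.91, [0.635, 0.0782, 0.0168])]
```

View pics/w6.png

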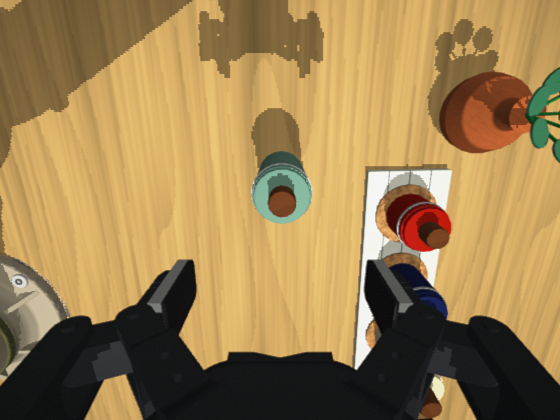

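Sage's knob is at (283,202), aligned with the gripper. The vase at (487,112) is clear.

>>> servo_tool(moves=[[0, 0, 0, 0.001, 0.001, -0.03, 1], [0, 0, 0, 0, 0, -0.04, 1], [0, 0, 0, 0, 0, -0.03, 1], [0, 0, 0, 0, 0, -0.015, 1], [0, 0, 0, 0, 0, -0.008, 1], [0, 0, 0, 0, 0, 0, 1], [0, 0, 0, 0, 0, 0, 1]])

```text
time_s: 27.3
ee_pos: [0.4576, 0.2337, 0.1969]
tcp_rot: [3.14, -0.001, 1.57]
contact_force: [-0.8, -0.1, -0.2]
opening: 0.0851
grip_force: 0.0
```

>>> servo_tool(moves=[[0, 0, 0, 0, 0, 0, 0], [0, 0, 0, 0, 0, 0, 0], [0, 0, 0, 0, 0, 0, 0], [0, 0, 0, 0, 0, 0, 0], [0, 0, 0, 0, 0, 0, 0], [0, 0, 0, 0, 0, 0, 0]])

```text
time_s: 28.05
ee_pos: [0.4574, 0.2335, 0.1962]
tcp_rot: [3.141, -0.0, 1.57]
contact_force: [0.7, -0.8, 3.4]
opening: 0.0245
grip_force: 39.3
```

>>> servo_tool(moves=[[0, 0, 0, 0, 0, 0.01, 0], [0, 0, 0, 0, 0, 0.03, 0], [0, 0, 0, 0, 0, 0.03, 0], [0, 0, 0, 0, -0.01, 0.02, 0], [0, 0, 0, 0.005, -0.025, 0, 0], [0, 0, 0, 0.007, -0.04, 0, 0], [0, 0, 0, 0.007, -0.04, 0, 0], [0, 0, 0, 0.007, -0.04, 0, 0], [0, 0, 0, 0.0065, -0.04, 0, 0], [0, 0, 0, 0, -0.04, 0, 0]])

```text
time_s: 29.3
ee_pos: [0.4892, -0.0028, 0.2857]
tcp_rot: [-3.14, -0.0, 1.57]
contact_force: [1.1, 0.5, -2.9]
opening: 0.0248
grip_force: 39.8
```

>>> servo_tool(moves=[[0, 0, 0, 0, -0.04, 0, 0], [0, 0, 0, 0, -0.04, 0, 0], [0, 0, 0, 0.01, -0.03, 0, 0], [0, 0, 0, 0.03, -0.0115, 0, 0], [0, 0, 0, 0.04, 0, 0, 0], [0, 0, 0, 0.04, 0, 0, 0], [0, 0, 0, 0.02, 0, 0, 0], [0, 0, 0, 0.005, 0, 0, 0], [0, 0, 0, 0, 0, 0, 0], [0, 0, 0, 0, 0, 0, 0]])

```text
time_s: 30.55
ee_pos: [0.6339, -0.1233, 0.2861]
tcp_rot: [-3.141, 0.0, 1.57]
contact_force: [-1.3, -0.2, -3.5]
opening: 0.0245
grip_force: 40.1
```

Run:
```python
from h import *
print(ctrl.state()['ee_pos'])
look('wrist','w7.png'); print(mark('canister_sage','wrist'))
look('scene'); print(mark('canister_sage','scene'))
```

```text
[ 0.63385229 -0.12326444  0.28612923]
[(0.76, [0.6305, -0.1176, 0.0952])]
[(0.97, [0.6326, -0.1242, 0.0889]), (0.57, [0.6907, 0.3076, 0.004])]
```

View pics/w7.png

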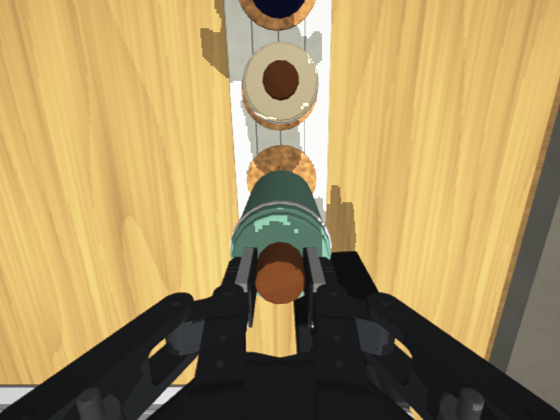

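Sage is over coaster d (282,170), with its knob centred at (280,273). Cream is on c at (281,80). The descent to contact should be about 0.0735 m.

>>> servo_tool(moves=[[0, 0, 0, 0.001, 0, -0.02, 0], [0, 0, 0, 0, 0, -0.025, 0], [0, 0, 0, 0, 0, -0.015, 0], [0, 0, 0, 0, 0, -0.006, 0], [0, 0, 0, 0, 0, -0.004, 0], [0, 0, 0, 0, 0, -0.002, 0], [0, 0, 0, 0, 0, -0.001, 0], [0, 0, 0, 0, 0, 0, 0]])

```text
time_s: 31.75
ee_pos: [0.6357, -0.1231, 0.2132]
tcp_rot: [3.141, 0.0, 1.57]
contact_force: [0.1, 0.1, -3.3]
opening: 0.0247
grip_force: 40.0
```

>>> servo_tool(moves=[[0, 0, 0, 0, 0, -0.001, 0], [0, 0, 0, 0, 0, 0, 0]])

```text
time_s: 32.0
ee_pos: [0.6359, -0.1231, 0.2123]
tcp_rot: [3.141, 0.0, 1.57]
contact_force: [0.2, 0.1, -2.4]
opening: 0.0244
grip_force: 40.2
```

>>> servo_tool(moves=[[0, 0, 0, 0, 0, -0.001, 0], [0, 0, 0, 0, 0, 0, 0]])

```text
time_s: 32.25
ee_pos: [0.6362, -0.1232, 0.2121]
tcp_rot: [3.139, 0.0, 1.57]
contact_force: [-0.6, -0.0, 5.4]
opening: 0.0245
grip_force: 40.8
```

>>> servo_tool(moves=[[0, 0, 0, 0, 0, 0, 0.5], [0, 0, 0, 0, 0, 0, 1], [0, 0, 0, 0, 0, 0, 1], [0, 0, 0, 0, 0, 0, 1], [0, 0, 0, 0, 0, 0.01, 1], [0, 0, 0, 0, 0, 0.03, 1], [0, 0, 0, 0, 0, 0.04, 1], [0, 0, 0, 0, 0, 0.03, 1], [0, 0, 0, -0.02, 0, 0, 1], [0, 0, 0, -0.04, 0, 0, 1]])

```text
time_s: 33.5
ee_pos: [0.5758, -0.1227, 0.3217]
tcp_rot: [3.14, -0.001, 1.571]
contact_force: [-0.8, -0.6, 0.6]
opening: 0.0855
grip_force: 0.0
```

>>> servo_tool(moves=[[0, 0, 0, -0.04, 0, 0, 1], [0, 0, 0, -0.04, 0, 0, 1], [0, 0, 0, -0.02, 0, 0, 1], [0, 0, 0, 0, 0, 0, 1], [0, 0, 0, 0, 0, 0, 1]])

```text
time_s: 34.12
ee_pos: [0.4762, -0.123, 0.3215]
tcp_rot: [3.14, 0.0, 1.57]
contact_force: [-0.5, 0.1, 0.5]
opening: 0.0856
grip_force: 0.0
```

Run:
```python
from h import *
for c in ['scene','top']:
    look(c,c+'9.png')
    for t in ['canister_sage','canister_cream','canister_navy','canister_red','knife_block','vase']: print(c,t,mark(t,c)[:1])
```

```text
scene canister_sage [(0.89, [0.6366, -0.1285, 0.0135])]
scene canister_cream [(0.58, [0.6318, -0.0247, 0.0165])]
scene canister_navy [(0.6, [0.6348, 0.0776, 0.0184])]
scene canister_red [(0.68, [0.6293, 0.0741, 0.0135])]
scene knife_block [(0.85, [0.693, -0.2604, 0.004])]
scene vase []
top canister_sage [(0.91, [0.636, -0.1234, 0.0167])]
top canister_cream []
top canister_navy [(0.68, [0.6353, 0.0755, 0.0149])]
top canister_red [(0.65, [0.6269, 0.1752, 0.0151])]
top knife_block [(0.9, [0.6948, -0.2598, 0.0006])]
top vase [(0.89, [0.6887, 0.3078, 0.0005])]
```

View pics/scene9.png

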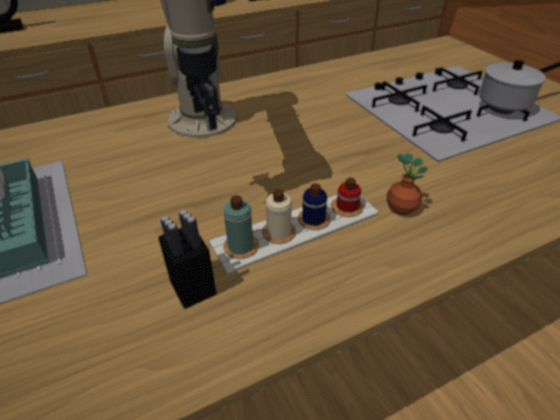

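View pics/top9.png

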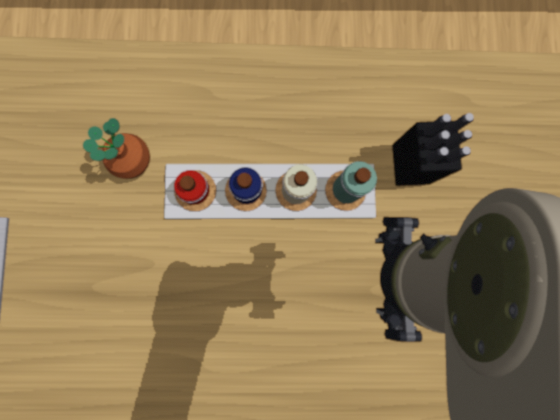

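Both views show all four canisters upright on their coasters, stepping down from the knife block (sage at (358,180) in the top view) to the vase (red at (190,187)). The robot is clear of everything.

```bash
python3 -c "
from workcell import ctrl
print(ctrl.finish_job())"
```

```text
the job is handed in; nothing more can be done
None
```

The job is handed in: sage, cream, navy and red stand upright on their coasters in order from the knife block to the vase, each measured to be within a few millimetres of centre; no verdict was returned.

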